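Roll the roller up the loading track and press it home

ROBOT

A 6-joint arm with a two-finger parallel gripper is mounted at the origin on a cart in front of the work surface, level with it; the furniture and walls round the work are solid. World frame = base frame: x ahead of the robot, y to its left, z up, the work surface at z = 0. Lengths are in m, angles in rad, forces in N, time in s.
With the tool pointing down it reaches from about 0.35 to 0.975 m from the base axis. Payload 4.9 kg.
Tool frame: the origin (TCP) lies on the centre line of the jaws, within the pads' length; the fingertips stand 14 mm ahead of it and the grasp point (between the pads) lies 5 mm behind it; x points along the fingers, z is the direction in which the jaws open and shut, and the axes are right-handed (so a half turn about x gives the same grasp; the last joint's range is limited). The gripper opens to 85 mm and grips with 20 to 120 N. Pads are 22 mm wide; open, the fingers measure 114 mm over their backs; the gripper's body (76 mm by 85 mm) begins 54 mm behind the grasp point. The pads swing forward as they close: fully open they stand 13 mm farther back than shut.
Start: joints at [1.086, 0.053, 1.613, -0, 1.476, -0.119], TCP at [0.224, 0.584, 0.245] pointing down, gripper open.
Joint ranges: [-3.01, 3.01], [-1.01, 2.22], [0.06, 2.58], [-1.02, 4.17], [0.09, 2.62], [-3.14, 3.14]. Speed limits (rad/s): [2.57, 2.57, 3.14, 3.14, 3.14, 3.14].

INTERFACE

Orientations are given as a rotation vector (axis times angle).
In Python, from station import ctrl gives the robot as it stands.
- The arm moves only by the tool move_arm, never from a script. Its argument "increments" is a list that holds one entry, the list of rows, each a list of 4 numbers: the shift along the tool's x, y, z in units of 25 cm (1.0 is 25 cm), then the turn about the tool's x in units of 90 degrees (1.0 is 90 degrees). A call has 1 to 20 rows; each row shifts and turns the commanded pose from where the row before left it, along the tool's axes as they then stand; what a row does not reach is not made up. A row lasts 1/12 s, in which the tool goes at most 41.7 mm and 7.16 degrees, less where a joint would pass 70% of its speed; a pose out of reach is approached as far as the arm can. A call with a number of a shift or a turn outside -1 to 1 is refused whole. A call with a gripper value outside its range is refused whole. "gripper" is the closure, from 0 (fully open) to 1 (shut), set as the call begins (left out, the last holds). The fingers move at their own pace and stop on an object; "squeeze" is the grip in N (left out, the last holds). Time passes only in rows, so rows that do not move let the fingers close. It gives the time, the measured TCP pose, the force and the opening at its end, in the units of the state.
- ctrl.get_obs(): the state, without advancing time (a new reading comes with each control period).
- ctrl.get_image(name): name is "side" or "top"; returns a dict with "pixels" (480x640x3 uint8, red, green, blue), "depth" (480x640 float32, m along the optical axis (not along the pixel's ray), 0 where there is no reading), "K" (3x3 intrinsics, pixels), "extrinsics" (4x4, takes a point from camera to world coordinates). Camera axes: x right, y up, looking along -z (the intrinsics and any distortion apply to the point x, -y, -z); pixel columns grow to the right and rows downward; lengths in m; the calibration is good to about 2 mm. A picture is of the moment at which its call begins.
- ctrl.finish_job(): hands the job in, once; it reports no verdict.
Trained networks look in the newest picture that a camera, given by its name, has taken for a name from the list of things; names that differ only in an ending like _2 or _b are one class to them, and where a whole thing is asked for, a point or a joint stands for the part that bears it (a point fixed in the world has none). Each returns a list of dicts, best first, with "score" (0 to 1); they miss things now and then, are a little off and sometimes report something else, mostly with a low value. They report only what shows in the picture. A call takes as long as a camera call. They do not tell look-alikes from the thing itself.
- ctrl.trace(camera, target): "region" (480x640 bool, what is visible of it) and "pixel" ([row, column] in pixels, amid what is visible of it).
The state is a dict: "t": time; "q": joint angles; "dq": joint speeds; "effort": joint torques, N m; "tool_pos": TCP position; "tool_rot": TCP orientation; "contact_force": force on the tool from outside, world axes, zero at the start; "wrist_torque": the same for the moment, N m; "opening": finger opening in m.
Only numpy, scipy, OpenCV 4.12 (cv2) and the standard library are available. Lean on these libraries where they do the work, as an engineer would, in place of code of your own. Each camera call takes 0.05 s, during which the arm holds its last target. There are 200 camera calls.

TASK

Pick up the wooden push paddle and with it roll the steel roller gently along the loading track, up over the lip of the clamped seat block and into its pocket, and there press it home against the sprung buffer with a steady 8 N or so for a second (never more than 15 N on the roller). Do not touch the roller with the gripper. Then draw the paddle back, leaving the roller lying in the pocket, and stand the paddle upright on the bench again; leave the bearing ring, tape measure and sprocket alone.

Things in the scene. Friction and masses are not known exactly. Their poses are not given: they have to be found in the camera images.
- roller: Plain bright steel roller, 32 mm diameter, 60 mm long, 0.17 to 0.35 kg, smooth (friction about 0.2). Origin in its middle, on its axis; its own y axis is the cylinder's axis, lying across the track; x and z turn as it rolls. It starts on the low, level part of the track, origin 45 mm above the bench. (Above, a blue spirit level hangs 0.645 m over the bench at world x = 0.6 m.)
- paddle: Wooden push paddle, 0.15 kg, standing on its head on the bench: head 26 x 50 x 30 mm (x, y, z), on it a square handle 20 x 20 mm reaching up to 106 mm. Origin in the centre of the head's underside, z up. The pushing faces are the two broad head faces, 13 mm either side of the origin along x. Held by the handle 60 mm above the origin, the fingers clear the head.
- track: Fixed aluminium channel on a plywood board 280 x 100 mm. Origin on the bench under its middle, z up, x level along it towards the seat end. Side cheeks: inside faces at y = +-33 mm (3 mm play each side of the roller), tops 40 mm above the bench. Low end lip at x = -130 mm, top 38 mm. A paddle head held with its underside 43 mm above the bench clears cheeks and lips and meets the roller squarely.
- track_deck (a point): Point on the deck, on the track's centre line at track x = -50 mm, 29 mm above the bench, axes as the track's. From here to the low end the deck is level; towards the seat end it rises 2 in 100, to 32.6 mm at track x = +130 mm. A roller let go on the rise rolls back.
- seat_zone (a point): Point on the track's centre line at track x = +70 mm, 36 mm above the bench. The dark steel seat block is clamped on the track near here; the axis of the seated roller comes anywhere within 20 mm of this point along the track. The block's place is not measured: see or feel it. Pocket floor 36 mm above the bench, so a seated roller's origin is at 52 mm.
- buffer_zone (a point): Point at track x = +87 mm, 53 mm above the bench. Seat block, along the track from the seated roller's axis: ramp from -29 mm up to a 39 mm high lip at -12 to -9 mm (climbing takes 1 to 4 N); pocket; rubber-faced buffer plate with its face at +17 mm (40 to 66 mm high, 44 wide), spring 3 N per mm, travel 7 mm; bracket behind, top 68 mm; clamp and knobs within 55 mm of the centre line, top 46 mm.
- bearing_ring: Bystander: grey ball bearing lying flat, 34 mm across, 9 mm high. Origin in the centre of its underside.
- tape_measure: Bystander: yellow-green tape measure, 54 x 84 x 31 mm. Origin in the centre of its underside.
- sprocket: Bystander: dark steel sprocket lying flat, 67 mm across, 8 mm high. Origin in the centre of its underside.
Things that resemble listed ones, but are neither listed nor needed, are in the scene too. What is shaped like the paddle but orange is not meant. What is shaped like the roller but red or turquoise is not meant.

How it is judged:
On the way, in this order (a step that is already met when the one before it is completed fails the run):
1. the paddle is held and lifted 30 mm off the bench (height (world z) of paddle above 0.03 m and contact force between the fingers and paddle above 1 N), for 0.2 s.
2. the roller lies in the pocket and the held paddle presses it home with at least 5 N for 0.3 s (z of roller in the frame of track between 0.0503 and 0.0537 m and x of roller in the frame of track above 0.045 m and contact force between paddle and roller above 5 N and contact force between the fingers and paddle above 1 N), for 0.3 s.
At the end, for the whole second after the job is handed in: The roller lies at rest across the pocket of the seat block (its axis 52 mm above the bench within 1.7 mm, square to the track within 0.12 rad), and the paddle stands upright (within 0.08 rad), at rest, with its head on the bench (z of roller in the frame of track between 0.0503 and 0.0537 m and x of roller in the frame of track above 0.045 m and angle between the y axis of roller and the y axis of track, either way round below 0.12 rad and linear speed of each of roller, paddle below 0.02 m/s and height (world z) of paddle between -0.004 and 0.004 m and angle between paddle's own z axis and vertical below 0.08 rad); the robot touches nothing.
It fails at once if the paddle presses the roller with more than 15 N (contact force between paddle and roller above 15 N).
It fails at once if the gripper or arm touches the roller (contact force between any of the fingers, the arm and roller above 0.5 N).
It fails at once if the roller is flung (faster than 0.25 m/s) (linear speed of roller above 0.25 m/s).
It fails at once if the roller is lifted out of the track or knocked off it (z of roller in the frame of track above 0.065 m or z of roller in the frame of track below 0.035 m).
It fails at once if a bystander is shifted by more than 20 mm (distance of any of bearing_ring, tape_measure, sprocket from where it was at the start of the episode above 0.02 m).
It also fails if it takes over 72 s, if anything falls off the work surface, if the arm or the gripper's body presses on something with over 40 N, if the wrist force passes 120 N, or if a joint passes its speed limit or range.

## Working session

There is one attempt and no reset: what is moved stays moved. The work goes in short steps, Python scripts to look and compute and a tool call to move; the robot and the scene stay as the last step left them, time stands still between calls to the robot, and variables do not carry over. Pictures are saved under pics/ and viewed, about 8 in all and at most 12, crops included, and the job is handed in when it is done.

Besides the shell and the picture viewer there is one more tool, called after "Call:" as name(argument=value, ...) on one line, values as JSON. move_arm: Moves the arm, as the interface text tells. Shifts and turns lie within -1 to 1; 1 stands for 25 cm of shift or 90 degrees of turn. Its arguments: {"type":"object","properties":{"increments":{"type":"array","items":{"type":"array","items":{"type":"array","items":{"type":"number","minimum":-1,"maximum":1}}}},"gripper":{"type":"number"},"squeeze":{"type":"number"}},"required":["increments"]}

```bash
mkdir -p pics; ls; cat > h.py <<'E'
import numpy as np, cv2
from station import ctrl
from scipy.spatial.transform import Rotation as R
def pts(im):
    K=im["K"];d=im["depth"];v,u=np.mgrid[0:480,0:640]
    P=np.stack([(u-K[0,2])/K[0,0]*d,-(v-K[1,2])/K[1,1]*d,-d,np.ones_like(d)],-1)
    return (P@np.array(im["extrinsics"]).T)[...,:3]
def save(im,n,crop=None,s=1):
    p=im["pixels"][...,::-1]
    if crop: p=p[crop[0]:crop[1],crop[2]:crop[3]]
    cv2.imwrite("pics/"+n,cv2.resize(p,None,fx=s,fy=s,interpolation=cv2.INTER_CUBIC))
E
python3 - <<'E'
from h import *
print(ctrl.get_obs())
for c in ["top","side"]:
    im=ctrl.get_image(c);save(im,c+"1.png");P=pts(im);np.save(c+"P.npy",P)
    print(c,np.round(im["K"],1).tolist(),np.round(im["extrinsics"],3).tolist())
    for n in ["roller","paddle","track","bearing_ring","tape_measure","sprocket"]:
        for r in ctrl.trace(c,n)[:3]:
            m=r["region"]&(im["depth"]>0);q=P[m]
            print(n,round(r["score"],2),np.round(r["pixel"]),m.sum(),np.round(np.median(q,0),3),np.round(np.percentile(q,2,0),3),np.round(np.percentile(q,98,0),3),im["pixels"][m].mean(0).round())
E
```

```text
pics
{'t': 0.0, 'q': array([ 1.08601849e+00,  5.33638703e-02,  1.61429020e+00, -3.26465409e-06,
        1.47600274e+00, -1.18960209e-01]), 'dq': array([ 9.93041393e-04, -1.07360726e-03, -1.54111107e-04, -1.21468212e-03,
        8.22687852e-05, -1.90044271e-04]), 'effort': array([ 1.75445424e-03, -3.93672252e+01, -3.70184433e+01,  4.51239123e-05,
        6.72900627e-03, -1.77163867e-05]), 'tool_pos': array([0.22326917, 0.5831245 , 0.24406091]), 'tool_rot': array([-0.93668724,  1.36221661,  0.93509765]), 'contact_force': array([0.64165724, 0.36744393, 0.53438413]), 'wrist_torque': array([-0.02596485,  0.0060796 , -0.02933351]), 'opening': 0.08562521099575832}
top [[504.9, 0.0, 325.4], [0.0, 504.9, 236.8], [0.0, 0.0, 1.0]] [[0.027, 0.981, -0.19, 0.347], [-0.999, 0.031, 0.017, -0.025], [0.023, 0.189, 0.982, 1.061], [0.0, 0.0, 0.0, 1.0]]
roller 0.86 [328. 383.] 480 [ 0.363 -0.173  0.029] [ 0.344 -0.203  0.006] [ 0.386 -0.145  0.034] [ 45. 122. 109.]
roller 0.83 [318. 334.] 448 [ 0.383 -0.063  0.029] [ 0.36  -0.089  0.018] [ 0.406 -0.037  0.034] [148.  50.  42.]
roller 0.56 [236. 364.] 424
[... 1736 characters left out ...]
[203. 112.  54.]
track 0.91 [244. 326.] 2769 [ 0.526 -0.03   0.03 ] [ 0.46  -0.168  0.007] [0.589 0.098 0.041] [235. 233. 207.]
track 0.37 [170. 353.] 464 [ 0.482 -0.319  0.032] [ 0.458 -0.341  0.002] [ 0.505 -0.314  0.107] [185. 137.  89.]
bearing_ring 0.76 [401. 350.] 286 [0.449 0.313 0.009] [0.433 0.297 0.002] [0.464 0.328 0.012] [178. 158. 136.]
bearing_ring 0.54 [181. 291.] 423 [ 0.638 -0.259  0.03 ] [ 0.609 -0.304  0.008] [ 0.669 -0.241  0.034] [191. 188.  82.]
tape_measure 0.55 [184. 292.] 461 [ 0.638 -0.26   0.029] [ 0.609 -0.305  0.005] [ 0.67  -0.241  0.034] [190. 187.  84.]
sprocket 0.8 [303. 218.] 581 [0.722 0.156 0.008] [ 0.69   0.125 -0.001] [0.75  0.184 0.011] [202. 180. 155.]
```

View pics/top1.png

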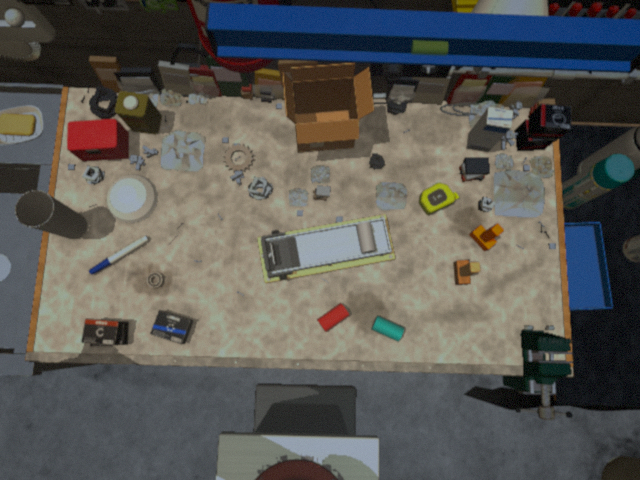

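View pics/side1.png

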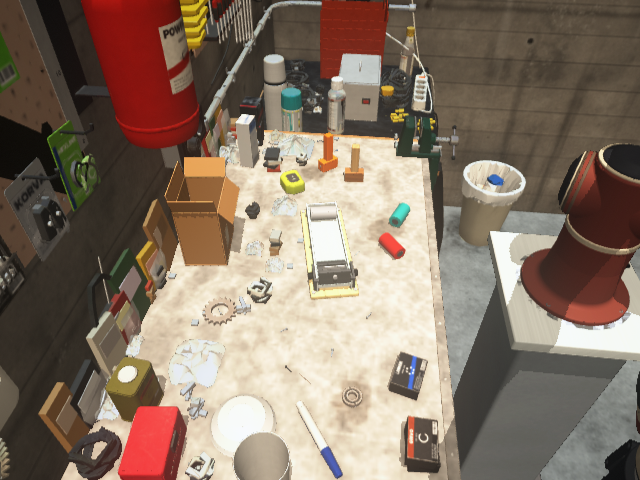

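Top view: wooden paddle at about (268,465), the orange look-alike at (236,486), roller at (236,364) on the low end, seat block at (252,282). The tape measure is near the orange paddle. Next I fit the track, paddle and seat.

```bash
python3 - <<'E'
from h import *
for c in ["top","side"]:
    P=np.load(c+"P.npy").reshape(-1,3)
    def box(lo,hi): return P[np.all((P>lo)&(P<hi),1)]
    def rect(q,n):
        r=cv2.minAreaRect((q[:,:2]*1000).astype(np.float32));print(c,n,len(q),np.round(r[0],1),np.round(r[1],1),round(r[2],1),np.round(np.median(q,0),4))
    q=box([.44,-.37,.022],[.52,-.29,.038]);rect(q,"head")
    q=box([.44,-.37,.096],[.52,-.29,.12]);rect(q,"handletop")
    q=box([.43,-.22,.004],[.63,.13,.05]);rect(q,"board")
    q=box([.43,-.22,.034],[.63,.13,.045]);rect(q,"cheeks")
    q=box([.5,-.17,.056],[.6,-.07,.07]);rect(q,"rollertop")
    q=box([.43,0,.049],[.63,.12,.08]);rect(q,"seat")
    th=np.radians(0)
    q=box([.43,-.2,.02],[.63,.13,.08])
    # profile along centre
    a=None
    np.save(c+"t.npy",q)
E
```

```text
top head 209 [ 482.7 -330.1] [49.1 26.8] 3.1 [ 0.4732 -0.3255  0.0291]
top handletop 113 [ 482.3 -329.8] [18.9 20.5] 4.5 [ 0.4819 -0.3288  0.1051]
top board 5931 [530.6 -48.1] [198.6 336.1] 0.0 [ 0.5243 -0.0402  0.0291]
top cheeks 1362 [555.8 -37.8] [149.2 262.1] 16.0 [0.5144 0.0297 0.0374]
top rollertop 298 [ 544.4 -125. ] [59.8 24.3] 10.1 [ 0.5447 -0.1246  0.059 ]
top seat 248 [502.4  59.6] [81.6 49.8] 15.9 [0.5013 0.0718 0.0651]
side head 134 [ 481.7 -328.1] [48.6 31.6] 2.3 [ 0.4811 -0.3207  0.0306]
side handletop 56 [ 481.6 -326.1] [18.5 21.1] 3.2 [ 0.4809 -0.3217  0.1054]
side board 3875 [530.6 -52.8] [198.9 333.1] 0.0 [ 0.5291 -0.0138  0.0303]
side cheeks 831 [555.6 -35.7] [150.8 266.6] 16.0 [0.5248 0.0207 0.0394]
side rollertop 177 [ 543.5 -121.9] [59.9 27.3] 16.4 [ 0.5427 -0.1195  0.0602]
side seat 413 [504.2  65.1] [79.5 46.2] 8.4 [0.5002 0.0789 0.0638]
```

```bash
python3 - <<'E'
from h import *
for c in ["top","side"]:
    P=np.load(c+"P.npy");im=ctrl.get_image(c)
    m=ctrl.trace(c,"track")[0]["region"]
    # board+: z>4mm near
    Q=P.reshape(-1,3)
    q=Q[(Q[:,2]>.033)&(Q[:,2]<.044)&(Q[:,0]>.45)&(Q[:,0]<.6)&(Q[:,1]>-.19)&(Q[:,1]<-.01)]
    best=max((np.square(np.histogram(q[:,0]*np.cos(a)+q[:,1]*np.sin(a),np.arange(.4,.7,.003))[0]).sum(),a) for a in np.radians(np.arange(0,20,.25)))
    a=best[1];print(c,"angle",np.degrees(a))
    h=np.histogram(q[:,0]*np.cos(a)+q[:,1]*np.sin(a),np.arange(.45,.6,.003))
    print([(round(x,3),n) for x,n in zip(h[1],h[0]) if n])
    q=P[m&(P[...,2]>.003)&(P[...,2]<.045)]
    r=cv2.minAreaRect((q[:,:2]*1000).astype(np.float32));print(r)
    np.save(c+"q.npy",q)
    a=np.radians(10); a=best[1]
    ex=np.array([-np.sin(a),np.cos(a)]);ey=np.array([-np.cos(a),-np.sin(a)]) 
    o=np.array([.526,-.05])
    X=(Q[:,:2]-o)@ex;Y=(Q[:,:2]-o)@ey
    for y0 in (0,):
      s=(abs(Y)<.018)&(abs(X)<.16)&(Q[:,2]<.1)
      for x0 in np.arange(-.15,.15,.005):
        t=s&(X>=x0)&(X<x0+.005)
        if t.any(): print(round(x0*1000),np.round(np.percentile(Q[t,2]*1000,[10,50,90]),0),end=";")
    print()
save(ctrl.get_image("top"),"topc.png",(205,295,245,405),5)
E
```

```text
top angle 12.000000000000002
[(np.float64(0.468), np.int64(86)), (np.float64(0.471), np.int64(101)), (np.float64(0.474), np.int64(9)), (np.float64(0.477), np.int64(6)), (np.float64(0.48), np.int64(8)), (np.float64(0.483), np.int64(5)), (np.float64(0.486), np.int64(6)), (np.float64(0.489), np.int64(5)), (np.float64(0.492), np.int64(5)), (np.float64(0.495), np.int64(8)), (np.float64(0.498), np.int64(6)), (np.float64(0.501), np.int64(5)), (np.float64(0.504), np.int64(4)), (np.float64(0.507), np.int64(5)), (np.float64(0.51), np.int64(4)), (np.float64(0.513), np.int64(4)), (np.float64(0.516), np.int64(2)), (np.float64(0.519), np.int64(4)), (np.float64(0.522), np.int64(3)), (np.float64(0.525), np.int64(5)), (np.float64(0.528), np.int64(6)), (np.float64(0.531), np.int64(4)), (np.float64(0.534), np.int64(3)), (np.float64(0.537), np.int64(41)), (np.float64(0.54), np.int64(110)), (np.float64(0.543), np.int64(22))]
((527.783447265625, -45.11126708984375), (101.72682189941406, 279.7958984375), 12.20270824432373)
-150 [-4. -0.  1.];-145 [-4. -1.  1.];-140 [-3. -1.  1.];-135 [ 9. 11. 13.];-130 [12
[... 2120 characters left out ...]
;-70 [29. 55. 61.];-65 [31. 47. 56.];-60 [29. 31. 50.];-55 [28. 30. 31.];-50 [28. 30. 31.];-45 [29. 30. 32.];-40 [29. 31. 32.];-35 [29. 30. 31.];-30 [29. 31. 32.];-25 [28. 31. 33.];-20 [28. 30. 32.];-15 [30. 31. 32.];-10 [29. 31. 32.];-5 [29. 31. 32.];0 [30. 31. 33.];5 [30. 31. 33.];10 [30. 31. 33.];15 [30. 32. 33.];20 [29. 31. 32.];25 [30. 31. 33.];30 [30. 32. 33.];35 [30. 31. 33.];40 [30. 31. 33.];45 [30. 32. 34.];50 [31. 32. 33.];55 [31. 32. 33.];60 [30. 32. 34.];65 [32. 33. 34.];70 [35. 36. 37.];75 [36. 38. 39.];80 [39. 40. 42.];85 [40. 41. 41.];110 [65. 67. 68.];115 [60. 64. 68.];120 [12. 12. 66.];125 [12. 14. 69.];130 [14. 49. 69.];135 [13. 41. 63.];140 [ 0. 12. 14.];145 [-1.  5. 12.];
```

View pics/topc.png

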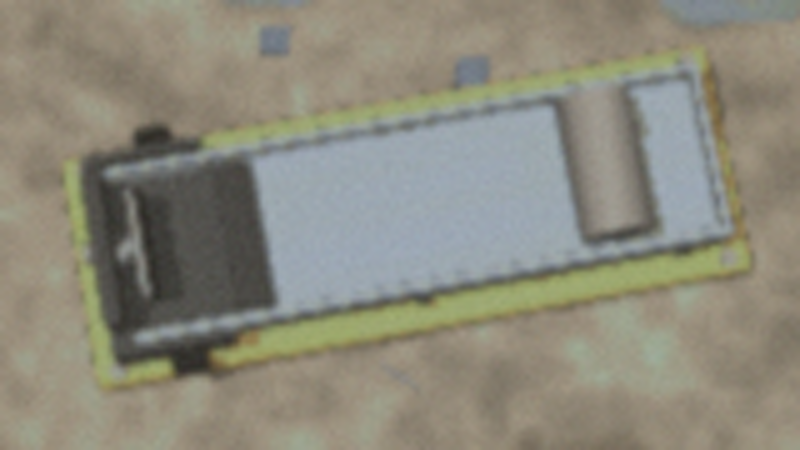

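Top crop: track runs about 12.4° off world y, with the seat block at the left end (lip and pocket at about col 150-250) and the roller at the right (col 605). Track origin ≈ (0.527,-0.044), seated axis ≈ track x +88 mm. Paddle at (0.482,-0.329), its long axis about 3° off world x. Next I work out the move to the paddle.

```bash
cat >> h.py <<'E'
def delta(target,zang=None,frm=None,Rm=None):
    o=ctrl.get_obs();Rm=R.from_rotvec(o["tool_rot"]).as_matrix() if Rm is None else Rm
    p=o["tool_pos"] if frm is None else np.array(frm)
    d=Rm.T@(np.array(target)-p)
    print("tool delta mm",np.round(d*1000,1),"units",np.round(d/.25,4))
    z=Rm[:,2];a=np.degrees(np.arctan2(z[1],z[0]))
    if zang is not None:
        t=(zang-a+90)%180-90  # ccw about world z; tool x is down
        print("z ang",a.round(2),"turn about tool x deg",-t,"units",-t/90)
E
python3 - <<'E'
from h import *
o=ctrl.get_obs();Rm=R.from_rotvec(o["tool_rot"]).as_matrix();print(Rm.round(3))
delta([.46,.12,.25]);delta([.482,-.329,.2],93.3,frm=[.46,.12,.25])
E
```

```text
[[-0.    -0.934  0.358]
 [ 0.     0.358  0.934]
 [-1.     0.     0.   ]]
tool delta mm [  -4.7 -386.7 -348.4] units [-0.0188 -1.5467 -1.3936]
tool delta mm [  50.  -181.1 -411.4] units [ 0.1999 -0.7246 -1.6457]
z ang 69.04 turn about tool x deg -24.257069215074893 units -0.2695229912786099
```

Call:
move_arm(increments=[[[0, -0.0967, -0.0871, 0], [0, -0.0967, -0.0871, 0], [0, -0.0967, -0.0871, 0], [0, -0.0967, -0.0871, 0], [0, -0.0967, -0.0871, 0], [0, -0.0967, -0.0871, 0], [0, -0.0967, -0.0871, 0], [0, -0.0967, -0.0871, 0], [0, -0.0967, -0.0871, 0], [0, -0.0967, -0.0871, 0], [0, -0.0967, -0.0871, 0], [0, -0.0967, -0.0871, 0], [0, -0.0967, -0.0871, 0], [0, -0.0967, -0.0871, 0], [0, -0.0967, -0.0871, 0], [0, -0.0967, -0.0871, 0]]], gripper=0)

```text
t: 2.28
tool_pos: [0.4606, 0.1184, 0.2456]
tool_rot: [-0.936, 1.36, 0.935]
contact_force: [0.5, 0.9, 0.2]
opening: 0.0852
```

Call:
move_arm(increments=[[[0.014, -0.0518, -0.1176, 0], [0.014, -0.0518, -0.1176, 0], [0.014, -0.0518, -0.1176, 0], [0.014, -0.0518, -0.1176, 0], [0.014, -0.0518, -0.1176, 0], [0.014, -0.0518, -0.1176, 0], [0.014, -0.0518, -0.1176, 0], [0.014, -0.0518, -0.1176, 0], [0.014, -0.0518, -0.1176, 0], [0.014, -0.0518, -0.1176, 0], [0.014, -0.0518, -0.1176, 0], [0.014, -0.0518, -0.1176, 0], [0.014, -0.0518, -0.1176, 0], [0.014, -0.0518, -0.1176, 0], [0, 0, 0, -0.0675], [0, 0, 0, -0.0675], [0, 0, 0, -0.0675], [0, 0, 0, -0.0675]]])

```text
t: 3.78
tool_pos: [0.4821, -0.3297, 0.1962]
tool_rot: [-1.255, 1.179, 1.256]
contact_force: [-0.0, 0.4, -0.1]
opening: 0.0856
```

```bash
python3 - <<'E'
from h import *
o=ctrl.get_obs();print(o)
delta([.482,-.329,.058],93.3)
E
```

```text
{'t': 3.7833, 'q': array([-7.27153122e-01, -8.79887102e-03,  1.75850278e+00,  3.71236359e-05,
        1.39211392e+00, -2.36088654e+00]), 'dq': array([ 4.91778937e-03, -6.94006041e-03,  3.96863944e-03, -1.68210406e-03,
        9.74230468e-04, -1.25908905e+00]), 'effort': array([-2.46368777e-01, -3.55170608e+01, -3.61422908e+01, -9.10589180e-03,
       -4.26264916e-03,  1.04744017e+00]), 'tool_pos': array([ 0.48212559, -0.32966277,  0.19617643]), 'tool_rot': array([-1.25520015,  1.17875145,  1.25558948]), 'contact_force': array([-0.00451397,  0.37864658, -0.14638953]), 'wrist_torque': array([-0.03618973,  0.00837723, -0.00212975]), 'opening': 0.08559563983450108}
tool delta mm [1.382e+02 1.000e-01 6.000e-01] units [5.527e-01 3.000e-04 2.600e-03]
z ang 93.61 turn about tool x deg 0.30565052861885533 units 0.003396116984653948
```

Call:
move_arm(increments=[[[0.06, 0, 0, 0], [0.06, 0, 0, 0], [0.06, 0, 0, 0], [0.06, 0, 0, 0], [0.06, 0, 0, 0], [0.06, 0, 0, 0], [0.06, 0, 0, 0], [0.05, 0, 0, 0], [0.04, 0, 0, 0], [0.03, 0, 0.002, 0], [0.01, 0, 0, 0], [0, 0, 0, 0]]])

```text
t: 4.78
tool_pos: [0.482, -0.3286, 0.0582]
tool_rot: [-1.251, 1.181, 1.253]
contact_force: [0.5, 0.5, -0.3]
opening: 0.0854
```

Call:
move_arm(increments=[[[0, 0, 0, 0], [0, 0, 0, 0], [0, 0, 0, 0], [0, 0, 0, 0], [0, 0, 0, 0], [0, 0, 0, 0], [0, 0, 0, 0], [0, 0, 0, 0], [0, 0, 0, 0], [0, 0, 0, 0]]], gripper=1, squeeze=60)

```text
t: 5.62
tool_pos: [0.4825, -0.329, 0.0594]
tool_rot: [-1.253, 1.181, 1.251]
contact_force: [-0.6, 1.5, 4.3]
opening: 0.0193
```

Call:
move_arm(increments=[[[-0.02, 0, 0, 0], [-0.03, 0, 0, 0], [-0.05, 0, 0, 0], [-0.05, 0, 0, 0], [-0.05, 0, 0, 0], [-0.05, 0, 0, 0], [-0.05, 0, 0, 0], [-0.05, 0, 0, 0], [-0.05, 0, 0, 0], [0, 0, 0, 0], [0, 0, 0, 0]]])

```text
t: 6.53
tool_pos: [0.4827, -0.3292, 0.1601]
tool_rot: [-1.254, 1.181, 1.25]
contact_force: [-0.0, -0.0, -1.9]
opening: 0.0192
```

```bash
python3 - <<'E'
from h import *
print(ctrl.get_obs()["contact_force"],ctrl.get_obs()["tool_pos"])
delta([.5528,-.1612,.165],102.4)
E
```

```text
[-0.01889727 -0.00751301 -1.92617468] [ 0.48267649 -0.32923546  0.16013932]
tool delta mm [ -5.  -79.8 163.7] units [-0.02   -0.3192  0.6546]
z ang 93.34 turn about tool x deg -9.057766869498451 units -0.10064185410553834
```

Call:
move_arm(increments=[[[0, -0.0266, 0.0545, 0], [0, -0.0266, 0.0545, 0], [0, -0.0266, 0.0545, 0], [0, -0.0266, 0.0545, 0], [0, -0.0266, 0.0545, 0], [0, -0.0266, 0.0545, 0], [0, -0.0266, 0.0545, 0], [0, -0.0266, 0.0545, 0], [0, -0.0266, 0.0545, 0], [0, -0.0266, 0.0545, 0], [0, -0.0266, 0.0545, 0], [0, -0.0266, 0.0545, 0], [0, 0, 0, -0.05], [0, 0, 0, -0.05], [0, 0, 0, 0], [0, 0, 0, 0]]])

```text
t: 7.87
tool_pos: [0.5518, -0.16, 0.1576]
tool_rot: [-1.363, 1.101, 1.367]
contact_force: [-0.5, 0.1, -1.0]
opening: 0.0192
```

```bash
python3 - <<'E'
from h import *
o=ctrl.get_obs();print(o["tool_pos"],o["contact_force"])
delta([.5528,-.1612,.103],102.4)
e=np.array([-np.sin(np.radians(12.4)),np.cos(np.radians(12.4))]);f=np.array([-e[1],e[0]])
for c in ("side","top"):
    im=ctrl.get_image(c);save(im,c+"3.png",(100,300,220,420),4);P=pts(im).reshape(-1,3)
    for lo,hi,n in((.085,.128,"head"),(.05,.07,"roller")):
        q=P[(P[:,2]>lo)&(P[:,2]<hi)&(abs(P[:,0]-.55)<.06)&(abs(P[:,1]+.14)<.07)]
        X=(q[:,:2]-[.527,-.044])@np.c_[e,f]
        print(c,n,len(q),np.round(np.percentile(np.c_[X,q[:,2]],[1,3,50,97,99],0)*1000,1).tolist())
E
```

```text
[ 0.55180303 -0.15999712  0.15761577] [-0.52476162  0.11995823 -0.99364913]
tool delta mm [54.6 -0.8 -1.5] units [ 0.2185 -0.0032 -0.0059]
z ang 102.26 turn about tool x deg -0.14213318124787122 units -0.0015792575694207913
side head 233 [[-126.7, -24.0, 100.2], [-116.8, -23.8, 101.3], [-106.4, 0.7, 115.1], [-103.4, 23.4, 127.7], [-103.2, 24.3, 127.8]]
side roller 256 [[-92.0, -29.5, 50.4], [-89.9, -28.4, 50.7], [-73.7, -0.4, 58.8], [-65.5, 28.6, 62.9], [-64.2, 30.0, 63.9]]
top head 2 [[-133.4, 10.4, 124.2], [-133.3, 10.4, 124.3], [-130.5, 11.5, 126.0], [-127.7, 12.6, 127.6], [-127.6, 12.6, 127.7]]Traceback (most recent call last):
  File "<stdin>", line 10, in <module>
    return _quantile_unchecked(
        a, q, axis, out, overwrite_input, method, keepdims, weights)
    return _ureduce(a,
                    func=_quantile_ureduce_func,
    ...<5 lines>...
                    overwrite_input=overwrite_input,
                    method=method)
    r = func(a, **kwargs)
    result = _quantile(arr,
                       quantiles=q,
    ...<2 lines>...
                       out=out,
                       weights=wgt)
    slices_having_nans = np.isnan(arr[-1, ...])
                                  ~~~^^^^^^^^^
IndexError: index -1 is out of bounds for axis 0 with size 0
```

View pics/side3.png

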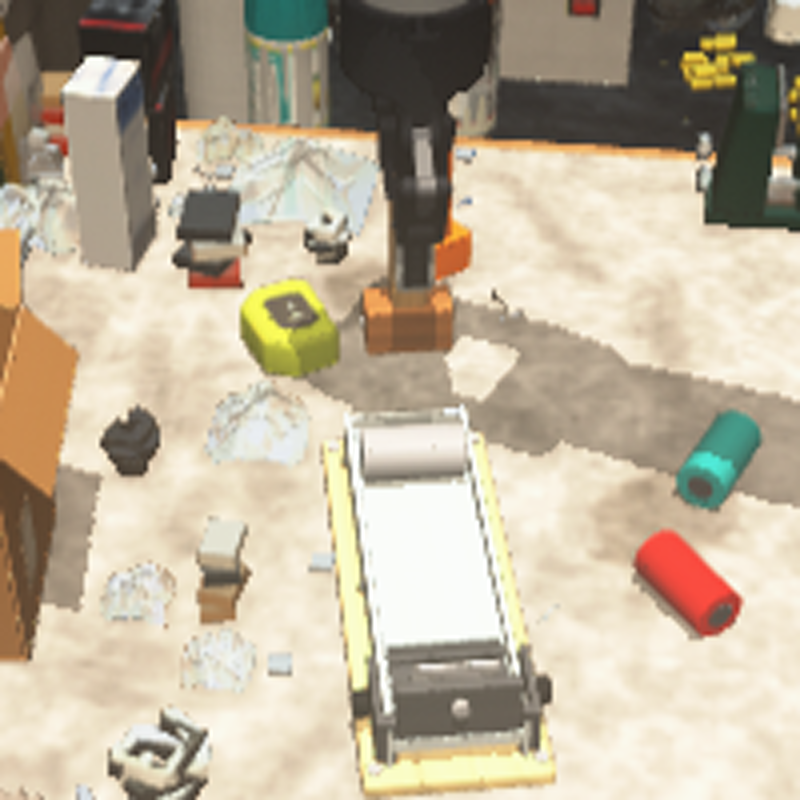

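The close-up shows the held paddle upright and square behind the roller (head near px (410,320), roller near (415,450)). The head underside is about 58 mm below the TCP and the gap to the roller about 9 mm. I lower it now.

Call:
move_arm(increments=[[[0.04, 0, 0, 0], [0.04, 0, 0, 0], [0.04, 0, 0, 0], [0.04, 0, 0, 0], [0.03, 0, 0, 0], [0.02, 0, 0, 0], [0.01, 0, 0, 0], [0.006, 0, 0, 0], [0, 0, 0, 0], [0, 0, 0, 0]]])

```text
t: 8.8
tool_pos: [0.5527, -0.1611, 0.1028]
tool_rot: [-1.367, 1.099, 1.365]
contact_force: [-0.0, -0.3, -1.6]
opening: 0.0192
```

```bash
python3 - <<'E'
from h import *
o=ctrl.get_obs();print(o["tool_pos"],o["contact_force"])
e=np.array([-np.sin(np.radians(12.4)),np.cos(np.radians(12.4))]);f=np.array([-e[1],e[0]])
print(((o["tool_pos"][:2]-[.527,-.044])@np.c_[e,f])*1000)
delta([*( np.array([.527,-.044])+.05*e),.101],102.4)
im=ctrl.get_image("side");save(im,"side4.png",(100,260,260,400),5);P=pts(im).reshape(-1,3)
X=(P[:,:2]-[.527,-.044])@np.c_[e,f]
s=(abs(X[:,1])<.025)&(X[:,0]>-.16)&(X[:,0]<-.05)&(P[:,2]<.085)&(P[:,2]>.025)
for x,z in sorted(zip((X[s,0]*1000).round().astype(int).tolist(),(P[s,2]*1000).round().astype(int).tolist()))[::12]:print((x,z),end="")
E
```

```text
[ 0.55270594 -0.16106484  0.10283601] [-0.0275899  -0.32869325 -1.58459589]
[-1.19853956e+02  3.16741622e-02]
tool delta mm [  1.7   0.2 169.9] units [7.000e-03 6.000e-04 6.794e-01]
z ang 102.34 turn about tool x deg -0.06088241434495956 units -0.0006764712704995506
(-133, 54)(-129, 75)(-125, 75)(-121, 75)(-117, 75)(-114, 80)(-112, 77)(-111, 76)(-110, 61)(-110, 74)(-110, 84)(-109, 56)(-109, 67)(-109, 75)(-108, 49)(-108, 58)(-108, 67)(-107, 47)(-107, 55)(-107, 60)(-107, 65)(-107, 69)(-106, 48)(-106, 59)(-106, 75)(-105, 65)(-104, 72)(-89, 60)(-85, 61)(-83, 61)(-81, 61)(-79, 57)(-78, 62)(-77, 61)(-76, 60)(-75, 30)(-74, 58)(-73, 28)(-73, 58)(-72, 33)(-72, 59)(-71, 55)(-70, 31)(-70, 51)(-69, 32)(-69, 50)(-68, 30)(-68, 40)(-68, 50)(-68, 58)(-67, 43)(-67, 50)(-66, 29)(-66, 41)(-66, 50)(-65, 29)(-65, 51)(-64, 55)(-62, 32)(-60, 31)(-58, 30)(-56, 30)(-55, 34)(-52, 29)(-50, 28)
```

View pics/side4.png

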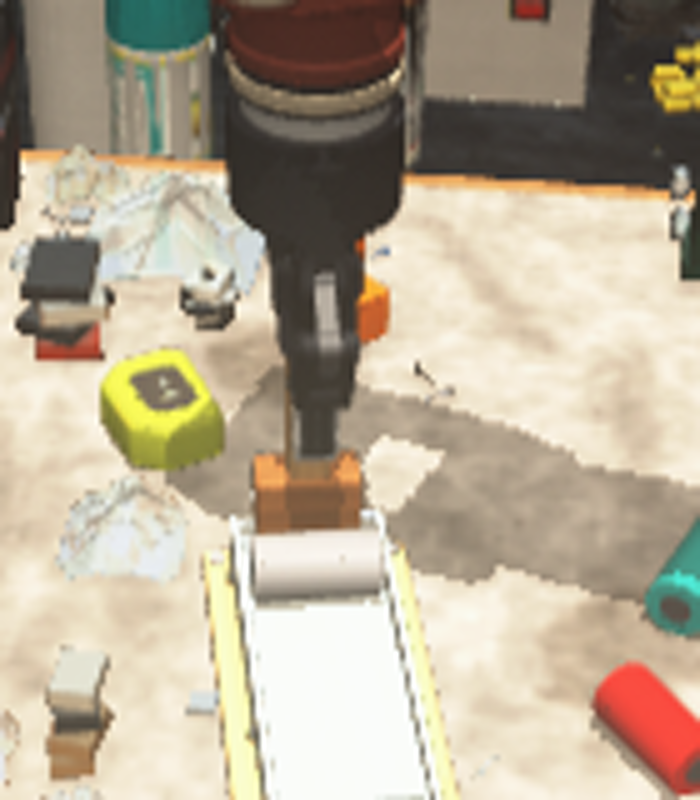

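Head top reads 75 mm (it should be 73), square to the roller. I lower it 1.75 mm and begin a gentle push.

Call:
move_arm(increments=[[[0.007, 0, 0.004, 0], [0, 0, 0.008, 0], [0, 0, 0.008, 0], [0, 0, 0.006, 0], [0, 0, 0.006, 0], [0, 0, 0.006, 0], [0, 0, 0.006, 0], [0, 0, 0.006, 0], [0, 0, 0.006, 0], [0, 0, 0.006, 0], [0, 0, 0.008, 0], [0, 0, 0.009, 0], [0, 0, 0.01, 0], [0, 0, 0.01, 0], [0, 0, 0.01, 0], [0, 0, 0.01, 0], [0, 0, 0.01, 0], [0, 0, 0.01, 0], [0, 0, 0.01, 0], [0, 0, 0.01, 0]]])

```text
t: 10.52
tool_pos: [0.5438, -0.1218, 0.1006]
tool_rot: [-1.366, 1.099, 1.366]
contact_force: [-0.8, 0.3, -2.0]
opening: 0.0194
```

Call:
move_arm(increments=[[[0, 0, 0.01, 0], [0, 0, 0.01, 0], [0, 0, 0.01, 0], [0, 0, 0.01, 0], [0, 0, 0.01, 0], [0, 0, 0.01, 0], [0, 0, 0.01, 0], [0, 0, 0.01, 0], [0, 0, 0.01, 0], [0, 0, 0.01, 0], [0, 0, 0.01, 0], [0, 0, 0.01, 0], [0, 0, 0.01, 0], [0, 0, 0.01, 0], [0, 0, 0.01, 0], [0, 0, 0.01, 0], [0, 0, 0.01, 0], [0, 0, 0.01, 0], [0, 0, 0.01, 0], [0, 0, 0.01, 0]]])

```text
t: 12.18
tool_pos: [0.5331, -0.073, 0.1006]
tool_rot: [-1.366, 1.099, 1.366]
contact_force: [-0.6, 0.2, -2.1]
opening: 0.0191
```

```bash
cat >> h.py <<'E'
e=np.array([-np.sin(np.radians(12.4)),np.cos(np.radians(12.4))]);f=np.array([-e[1],e[0]])
def st(prof=False,name=None):
    o=ctrl.get_obs();d=(o["tool_pos"][:2]-[.527,-.044])@np.c_[e,f]
    print("t",o["t"],"track x,y TCP",np.round(d*1000,1),"front",round(d[0]*1000+13,1),"z",round(o["tool_pos"][2]*1000,1),"F along,lat,z",np.round(o["contact_force"][:2]@np.c_[e,f],2),round(o["contact_force"][2],2))
    if prof:
        im=ctrl.get_image("side");P=pts(im).reshape(-1,3);X=(P[:,:2]-[.527,-.044])@np.c_[e,f]
        if name: save(im,name,(150,310,270,390),4)
        for x0 in np.arange(-.14,.135,.005):
            s=(abs(X[:,1])<.022)&(X[:,0]>x0)&(X[:,0]<x0+.005)&(P[:,2]<.085)&(P[:,2]>.025)
            if s.any(): print(round(x0*1000),np.round(np.percentile(P[s,2]*1000,[10,50,90])).astype(int),end=";")
E
python3 -c "
from h import *
st(True)"
```

```text
t 12.1833 track x,y TCP [-29.6   0.3] front -16.6 z 100.6 F along,lat,z [0.32 0.5 ] -2.06
-135 [33 33 33];-130 [31 35 40];-125 [29 32 39];-120 [29 30 32];-115 [29 31 32];-110 [28 30 32];-105 [29 30 31];-100 [29 30 32];-95 [30 31 32];-90 [29 29 30];-45 [71 71 71];-40 [72 73 74];-35 [72 73 74];-30 [71 73 77];-25 [68 73 79];-20 [57 65 74];-15 [59 64 73];-10 [60 61 62];-5 [61 62 64];0 [30 62 64];5 [31 59 62];10 [32 48 58];15 [30 45 54];20 [30 31 33];25 [30 32 33];30 [30 32 33];35 [30 31 33];40 [30 32 33];45 [31 32 34];50 [30 32 34];55 [31 32 33];60 [32 34 35];65 [34 36 38];70 [37 38 39];75 [39 40 41];80 [38 41 43];85 [35 38 38];100 [65 65 65];105 [65 67 68];110 [59 64 68];115 [69 69 69];120 [67 69 69];125 [31 52 69];130 [29 48 62];
```

Call:
move_arm(increments=[[[0, 0, 0.008, 0], [0, 0, 0.01, 0], [0, 0, 0.01, 0], [0, 0, 0.01, 0], [0, 0, 0.01, 0], [0, 0, 0.01, 0], [0, 0, 0.01, 0], [0, 0, 0.01, 0], [0, 0, 0.01, 0], [0, 0, 0.01, 0], [0, 0, 0.01, 0], [0, 0, 0.01, 0], [0, 0, 0.01, 0], [0, 0, 0.01, 0], [0, 0, 0.01, 0], [0, 0, 0.008, 0], [0, 0, 0.008, 0], [0, 0, 0.007, 0], [0, 0, 0.006, 0], [0, 0, 0.005, 0]]])

```text
t: 13.9
tool_pos: [0.5234, -0.0286, 0.1006]
tool_rot: [-1.366, 1.099, 1.366]
contact_force: [-0.3, 0.3, -2.3]
opening: 0.0196
```

```bash
python3 -c "
from h import *
st()"
```

```text
t 13.9 track x,y TCP [15.8  0.2] front 28.8 z 100.6 F along,lat,z [0.39 0.22] -2.28
```

Call:
move_arm(increments=[[[0, 0, 0.005, 0], [0, 0, 0.005, 0], [0, 0, 0.005, 0], [0, 0, 0.005, 0], [0, 0, 0.005, 0], [0, 0, 0.005, 0], [0, 0, 0.005, 0], [0, 0, 0.005, 0], [0, 0, 0.005, 0], [0, 0, 0.005, 0], [0, 0, 0.005, 0], [0, 0, 0.005, 0], [0, 0, 0.005, 0], [0, 0, 0.005, 0], [0, 0, 0.005, 0], [0, 0, 0.005, 0]]])

```text
t: 15.23
tool_pos: [0.5192, -0.0092, 0.1006]
tool_rot: [-1.366, 1.1, 1.366]
contact_force: [0.5, -3.2, -0.6]
opening: 0.0195
```

```bash
python3 -c "
from h import *
st()"
```

```text
t 15.2333 track x,y TCP [35.6  0.2] front 48.6 z 100.6 F along,lat,z [-3.23  0.21] -0.57
```

Call:
move_arm(increments=[[[0, 0, 0.004, 0], [0, 0, 0.004, 0], [0, 0, 0.004, 0], [0, 0, 0.004, 0], [0, 0, 0.004, 0], [0, 0, 0.004, 0], [0, 0, 0.004, 0], [0, 0, 0.004, 0]]])

```text
t: 15.9
tool_pos: [0.5171, -0.001, 0.1003]
tool_rot: [-1.365, 1.099, 1.367]
contact_force: [-1.0, -0.6, -1.2]
opening: 0.0193
```

```bash
python3 -c "
from h import *
st()"
```

```text
t 15.9 track x,y TCP [44.1  0.4] front 57.1 z 100.3 F along,lat,z [-0.39  1.12] -1.21
```

Call:
move_arm(increments=[[[0, 0, 0.003, 0], [0, 0, 0.003, 0], [0, 0, 0.003, 0], [0, 0, 0.003, 0], [0, 0, 0.003, 0], [0, 0, 0.003, 0]]])

```text
t: 16.4
tool_pos: [0.5164, 0.0031, 0.1005]
tool_rot: [-1.366, 1.099, 1.366]
contact_force: [-0.0, 0.5, -2.1]
opening: 0.0191
```

```bash
python3 -c "
from h import *
st(True)"
```

```text
t 16.4 track x,y TCP [48.3  0.2] front 61.3 z 100.5 F along,lat,z [ 0.49 -0.07] -2.1
-135 [31 31 31];-130 [30 34 39];-125 [29 31 39];-120 [29 30 31];-115 [29 30 33];-110 [29 30 31];-105 [28 30 32];-100 [29 30 33];-95 [28 30 32];-90 [28 30 32];-85 [28 30 32];-80 [27 29 30];-75 [29 31 32];-70 [28 30 31];-65 [29 31 32];-60 [29 30 31];-55 [28 30 32];-50 [30 30 31];-45 [29 30 32];-40 [29 31 33];-35 [29 30 31];-30 [29 31 32];-25 [29 31 33];-20 [29 31 33];-15 [29 31 33];-10 [30 31 33];-5 [32 32 32];0 [30 31 32];30 [70 70 70];35 [71 72 73];40 [71 72 73];45 [71 72 79];50 [71 72 73];55 [68 73 80];60 [64 68 73];65 [68 69 70];70 [70 71 72];75 [70 72 73];80 [65 70 73];85 [64 67 70];90 [54 60 66];95 [57 57 57];100 [63 63 63];105 [65 66 68];110 [59 64 68];115 [63 63 63];120 [67 68 69];125 [33 52 68];130 [29 46 66];
```

Call:
move_arm(increments=[[[0, 0, 0.002, 0], [0, 0, 0.002, 0], [0, 0, 0.002, 0], [0, 0, 0.002, 0], [0, 0, 0.002, 0], [0, 0, 0.002, 0], [0, 0, 0.002, 0], [0, 0, 0.002, 0], [0, 0, 0.002, 0], [0, 0, 0.002, 0]]])

```text
t: 17.28
tool_pos: [0.5154, 0.0079, 0.1005]
tool_rot: [-1.366, 1.1, 1.366]
contact_force: [0.5, 1.0, -2.3]
opening: 0.0193
```

```bash
python3 -c "
from h import *
st(True)" | cut -c1-150,700-
```

```text
t 17.2833 track x,y TCP [53.2  0.2] front 66.2 z 100.5 F along,lat,z [ 0.88 -0.71] -2.33
-135 [34 34 34];-130 [29 34 40];-125 [29 32 40];-120 [28 31 33];-115 [28 30 32];-110 [28 30 32];-105 [29 30 32];-100 [28 30 31];-95 [29 30 31];-90 [29
```

Call:
move_arm(increments=[[[0, 0, 0.002, 0], [0, 0, 0.002, 0], [0, 0, 0.002, 0], [0, 0, 0.002, 0], [0, 0, 0.002, 0], [0, 0, 0.002, 0], [0, 0, 0.002, 0], [0, 0, 0.002, 0]]])

```text
t: 18.0
tool_pos: [0.5145, 0.0118, 0.1006]
tool_rot: [-1.366, 1.1, 1.366]
contact_force: [-0.2, -0.6, -2.5]
opening: 0.0195
```

```bash
python3 -c "
from h import *
st(True)" | grep -oE "^t .*|;(30|35|4.|5.|6.|7.|8.|9.|1..) .*"
```

```text
t 18.0 track x,y TCP [57.2  0.2] front 70.2 z 100.6 F along,lat,z [-0.55  0.3 ] -2.5
;40 [71 71 71];45 [71 72 73];50 [71 73 74];55 [72 72 74];60 [71 72 77];65 [58 70 78];70 [59 64 71];75 [63 63 63];80 [66 67 68];85 [67 68 70];90 [65 68 70];95 [64 66 69];100 [61 64 66];105 [65 66 68];110 [59 64 68];120 [67 69 69];125 [31 50 68];130 [30 51 64];
```

Roller has dropped into the pocket (top at 68 mm, axis near track x 88). Now pressing in small steps.

Call:
move_arm(increments=[[[0, 0, 0.002, 0], [0, 0, 0.002, 0], [0, 0, 0.002, 0], [0, 0, 0.002, 0], [0, 0, 0.001, 0], [0, 0, 0, 0]]])

```text
t: 18.55
tool_pos: [0.514, 0.014, 0.1005]
tool_rot: [-1.366, 1.1, 1.366]
contact_force: [0.9, 0.7, -1.3]
opening: 0.0197
```

Call:
move_arm(increments=[[[0, 0, 0.002, 0], [0, 0, 0.002, 0], [0, 0, 0.002, 0], [0, 0, 0, 0], [0, 0, 0, 0]]])

```text
t: 18.97
tool_pos: [0.5137, 0.0154, 0.1005]
tool_rot: [-1.366, 1.099, 1.366]
contact_force: [0.3, -0.5, -1.4]
opening: 0.0194
```

Call:
move_arm(increments=[[[0, 0, 0.002, 0], [0, 0, 0.002, 0], [0, 0, 0, 0], [0, 0, 0, 0]]])

```text
t: 19.3
tool_pos: [0.5136, 0.0163, 0.1006]
tool_rot: [-1.366, 1.1, 1.366]
contact_force: [0.5, -0.7, -2.2]
opening: 0.0195
```

Call:
move_arm(increments=[[[0, 0, 0.002, 0], [0, 0, 0.002, 0], [0, 0, 0, 0], [0, 0, 0, 0]]])

```text
t: 19.63
tool_pos: [0.5135, 0.017, 0.1007]
tool_rot: [-1.367, 1.1, 1.366]
contact_force: [-0.8, -2.9, -1.4]
opening: 0.0193
```

Call:
move_arm(increments=[[[0, 0, 0.002, 0], [0, 0, 0.002, 0], [0, 0, 0, 0], [0, 0, 0, 0]]])

```text
t: 19.97
tool_pos: [0.5133, 0.0179, 0.1007]
tool_rot: [-1.367, 1.1, 1.365]
contact_force: [0.5, -5.7, -0.9]
opening: 0.0196
```

Call:
move_arm(increments=[[[0, 0, 0.002, 0], [0, 0, 0.002, 0], [0, 0, 0, 0], [0, 0, 0, 0]]])

```text
t: 20.3
tool_pos: [0.5132, 0.0185, 0.1008]
tool_rot: [-1.368, 1.101, 1.365]
contact_force: [0.8, -5.6, -1.3]
opening: 0.0194
```

Call:
move_arm(increments=[[[0, 0, 0.002, 0], [0, 0, 0, 0], [0, 0, 0, 0], [0, 0, 0, 0]]])

```text
t: 20.63
tool_pos: [0.5131, 0.0188, 0.1008]
tool_rot: [-1.369, 1.101, 1.365]
contact_force: [0.9, -6.7, -0.7]
opening: 0.0195
```

Call:
move_arm(increments=[[[0, 0, 0.002, 0], [0, 0, 0.001, 0], [0, 0, 0, 0], [0, 0, 0, 0], [0, 0, 0, 0], [0, 0, 0, 0]]])

```text
t: 21.13
tool_pos: [0.513, 0.0192, 0.1008]
tool_rot: [-1.369, 1.101, 1.364]
contact_force: [1.9, -8.4, -1.6]
opening: 0.0193
```

Call:
move_arm(increments=[[[0, 0, 0, 0], [0, 0, 0, 0], [0, 0, 0, 0], [0, 0, 0, 0], [0, 0, 0, 0], [0, 0, 0, 0], [0, 0, 0, 0], [0, 0, 0, 0]]])

```text
t: 21.8
tool_pos: [0.513, 0.0192, 0.1008]
tool_rot: [-1.369, 1.101, 1.364]
contact_force: [1.7, -7.5, -1.0]
opening: 0.0192
```

```bash
python3 -c "
from h import *
st(True,'press.png')" | grep -oE "^t .*|;(30|35|4.|5.|6.|7.|8.|9.|1..) .*"
```

```text
t 21.8 track x,y TCP [64.7  0.1] front 77.7 z 100.8 F along,lat,z [-7.68 -0.09] -0.98
;50 [71 72 74];55 [72 73 74];60 [71 72 74];65 [71 73 77];70 [71 74 80];75 [61 67 73];80 [65 66 69];85 [66 67 68];90 [66 68 70];95 [65 68 70];100 [62 65 68];105 [64 66 67];110 [60 66 68];115 [63 67 68];120 [67 68 69];125 [33 52 69];130 [30 46 63];
```

View pics/press.png

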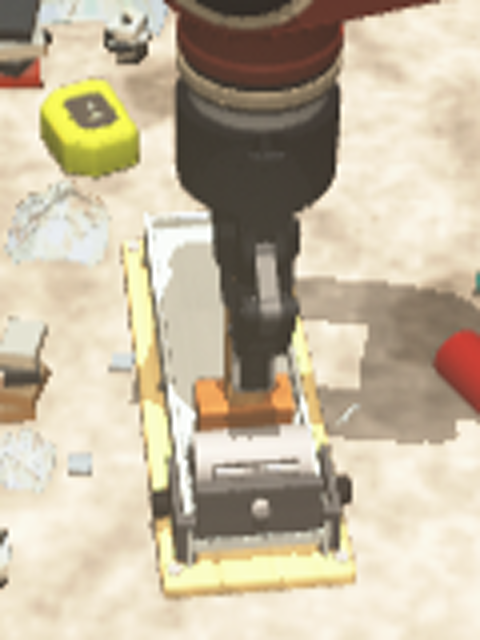

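The picture shows the paddle square against the roller in the pocket (px (255,455)), pressed to the buffer at about 7.7 N. I hold it a little longer, then ease off slowly so the spring doesn't kick the roller back.

Call:
move_arm(increments=[[[0, 0, 0, 0], [0, 0, 0, 0], [0, 0, 0, 0], [0, 0, -0.002, 0], [0, 0, -0.002, 0], [0, 0, -0.002, 0], [0, 0, -0.002, 0], [0, 0, -0.002, 0], [0, 0, -0.002, 0], [0, 0, -0.002, 0], [0, 0, -0.002, 0], [0, 0, -0.002, 0], [0, 0, -0.002, 0], [0, 0, -0.002, 0], [0, 0, -0.002, 0], [0, 0, -0.002, 0], [0, 0, -0.002, 0], [0, 0, -0.003, 0], [0, 0, -0.004, 0], [0, 0, -0.004, 0]]])

```text
t: 23.52
tool_pos: [0.5147, 0.011, 0.1005]
tool_rot: [-1.366, 1.099, 1.366]
contact_force: [0.6, 0.1, -1.3]
opening: 0.0191
```

Call:
move_arm(increments=[[[0, 0, -0.01, 0], [0, 0, -0.02, 0], [0, 0, -0.03, 0], [0, 0, -0.04, 0], [0, 0, -0.04, 0], [0, 0, -0.04, 0], [-0.03, 0, -0.03, 0], [-0.04, 0, -0.02, 0], [-0.05, 0, 0, 0], [-0.05, 0, 0, 0], [-0.05, 0, 0, 0], [-0.03, 0, 0, 0], [0, 0, 0, 0]]])

```text
t: 24.6
tool_pos: [0.5286, -0.0451, 0.1665]
tool_rot: [-1.37, 1.097, 1.362]
contact_force: [-0.1, -0.1, -0.8]
opening: 0.0193
```

```bash
python3 -c "
from h import *
st(True)
delta([.455,-.28,.162],93.3)" | grep -oE "^t.*|;(30|35|4.|5.|6.|7.|8.|9.|1..) .*|^z.*"
```

```text
t 24.6 track x,y TCP [-1.5 -1.3] front 11.5 z 166.5 F along,lat,z [-0.06  0.07] -0.8
;30 [30 32 33];35 [30 32 34];40 [30 32 34];45 [32 33 34];75 [63 63 64];80 [66 67 69];85 [67 69 70];90 [67 69 70];95 [64 67 68];100 [63 64 67];105 [62 66 68];110 [59 64 68];120 [67 68 70];125 [32 51 69];130 [30 51 65];tool delta mm [   2.9  121.5 -213.9] units [ 0.0114  0.4862 -0.8557]
z ang 102.38 turn about tool x deg 9.075494110185033 units 0.10083882344650037
```

```bash
python3 -c "
from h import *
delta([.4825,-.329,.162],93.3)"
```

```text
tool delta mm [   3.   105.2 -267.7] units [ 0.0119  0.4207 -1.0707]
z ang 102.38 turn about tool x deg 9.075494110185033 units 0.10083882344650037
```

Call:
move_arm(increments=[[[0, 0.0301, -0.0765, 0], [0, 0.0301, -0.0765, 0], [0, 0.0301, -0.0765, 0], [0, 0.0301, -0.0765, 0], [0, 0.0301, -0.0765, 0], [0, 0.0301, -0.0765, 0], [0, 0.0301, -0.0765, 0], [0, 0.0301, -0.0765, 0], [0, 0.0301, -0.0765, 0], [0, 0.0301, -0.0765, 0], [0, 0.0301, -0.0765, 0], [0, 0.0301, -0.0765, 0], [0, 0.0301, -0.0765, 0], [0, 0.0301, -0.0765, 0], [0, 0, 0, 0.05], [0, 0, 0, 0.05], [0, 0, 0, 0], [0, 0, 0, 0]]])

```text
t: 26.15
tool_pos: [0.481, -0.3287, 0.1621]
tool_rot: [-1.252, 1.18, 1.255]
contact_force: [-0.1, 0.6, -2.2]
opening: 0.0194
```

Call:
move_arm(increments=[[[0.04, 0, 0, 0], [0.05, 0, 0, 0], [0.05, 0, 0, 0], [0.05, 0, 0, 0], [0.05, 0, 0, 0], [0.05, 0, 0, 0], [0.04, 0, 0, 0], [0.03, 0, 0, 0], [0.02, 0, 0, 0], [0, 0, 0, 0], [0, 0, 0, 0]]])

```text
t: 27.07
tool_pos: [0.4814, -0.3293, 0.0681]
tool_rot: [-1.252, 1.181, 1.252]
contact_force: [-0.1, -0.2, -1.7]
opening: 0.0192
```

Down to contact in small steps.

Call:
move_arm(increments=[[[0.01, 0, 0, 0], [0.008, 0, 0, 0], [0.006, 0, 0, 0], [0.004, 0, 0, 0], [0.004, 0, 0, 0], [0, 0, 0, 0], [0, 0, 0, 0]]])

```text
t: 27.65
tool_pos: [0.4813, -0.3292, 0.06]
tool_rot: [-1.252, 1.181, 1.252]
contact_force: [0.2, 0.4, -1.8]
opening: 0.0193
```

Call:
move_arm(increments=[[[0.002, 0, 0, 0], [0.002, 0, 0, 0], [0, 0, 0, 0], [0, 0, 0, 0]]])

```text
t: 27.98
tool_pos: [0.4814, -0.3294, 0.0594]
tool_rot: [-1.252, 1.181, 1.252]
contact_force: [-0.6, 0.6, 0.7]
opening: 0.0195
```

Contact: the bench takes the weight (force −1.8 → +0.7 N). One small step, then release.

Call:
move_arm(increments=[[[0.001, 0, 0, 0], [0, 0, 0, 0], [0, 0, 0, 0]]])

```text
t: 28.23
tool_pos: [0.4815, -0.3294, 0.0594]
tool_rot: [-1.252, 1.181, 1.252]
contact_force: [-1.3, 1.2, 2.5]
opening: 0.0198
```

Call:
move_arm(increments=[[[0, 0, 0, 0], [0, 0, 0, 0], [0, 0, 0, 0], [0, 0, 0, 0], [0, 0, 0, 0], [0, 0, 0, 0], [0, 0, 0, 0], [0, 0, 0, 0], [0, 0, 0, 0], [0, 0, 0, 0], [0, 0, 0, 0], [0, 0, 0, 0]]], gripper=0)

```text
t: 29.23
tool_pos: [0.4813, -0.3292, 0.0588]
tool_rot: [-1.252, 1.181, 1.252]
contact_force: [1.0, -0.5, 0.0]
opening: 0.0853
```

Call:
move_arm(increments=[[[-0.02, 0, 0, 0], [-0.04, 0, 0, 0], [-0.06, 0, 0, 0], [-0.08, 0, 0, 0], [-0.08, 0, 0, 0], [-0.08, 0, 0, 0], [-0.08, 0, 0, 0], [-0.08, 0, 0, 0], [-0.08, 0, 0, 0], [-0.04, 0, 0, 0], [0, 0, 0, 0], [0, 0, 0, 0]]])

```text
t: 30.23
tool_pos: [0.4815, -0.3294, 0.2195]
tool_rot: [-1.253, 1.181, 1.251]
contact_force: [0.2, 0.4, -0.0]
opening: 0.0858
```

```bash
python3 - <<'E'
from h import *
st()
im=ctrl.get_image("side");save(im,"end.png",(130,310,250,430),4);P=pts(im).reshape(-1,3)
for lo,hi,n in((.022,.038,"head"),(.09,.12,"handle")):
    q=P[(P[:,2]>lo)&(P[:,2]<hi)&(abs(P[:,0]-.482)<.04)&(abs(P[:,1]+.329)<.04)];r=cv2.minAreaRect((q[:,:2]*1000).astype(np.float32));print(n,r,np.percentile(q[:,2],[5,50,95]).round(4))
X=(P[:,:2]-[.527,-.044])@np.c_[e,f]
q=np.c_[X,P[:,2]][(X[:,0]>.07)&(X[:,0]<.1)&(abs(X[:,1])<.031)&(P[:,2]>.062)&(P[:,2]<.075)]
print("roller top",np.percentile(q,[2,50,98],0).round(4).tolist())
for n in("bearing_ring","tape_measure","sprocket"):
    for c in ctrl.trace("side",n)[:1]:print(n,np.median(P.reshape(480,640,3)[c["region"]],0).round(3))
E
```

```text
t 30.2333 track x,y TCP [-268.9  105.7] front -255.9 z 219.5 F along,lat,z [ 0.33 -0.25] -0.04
head ((481.7577819824219, -328.1763000488281), (48.050018310546875, 30.310279846191406), 2.9130842685699463) [0.0233 0.0305 0.0354]
handle ((482.0246276855469, -328.7167663574219), (18.43994903564453, 24.065210342407227), 6.899163722991943) [0.0914 0.1029 0.1087]
roller top [[0.0821, -0.0288, 0.0629], [0.0934, -0.0, 0.0674], [0.0997, 0.0296, 0.0705]]
bearing_ring [0.45  0.312 0.01 ]
tape_measure [ 0.639 -0.26   0.029]
sprocket [0.718 0.16  0.008]
```

View pics/end.png

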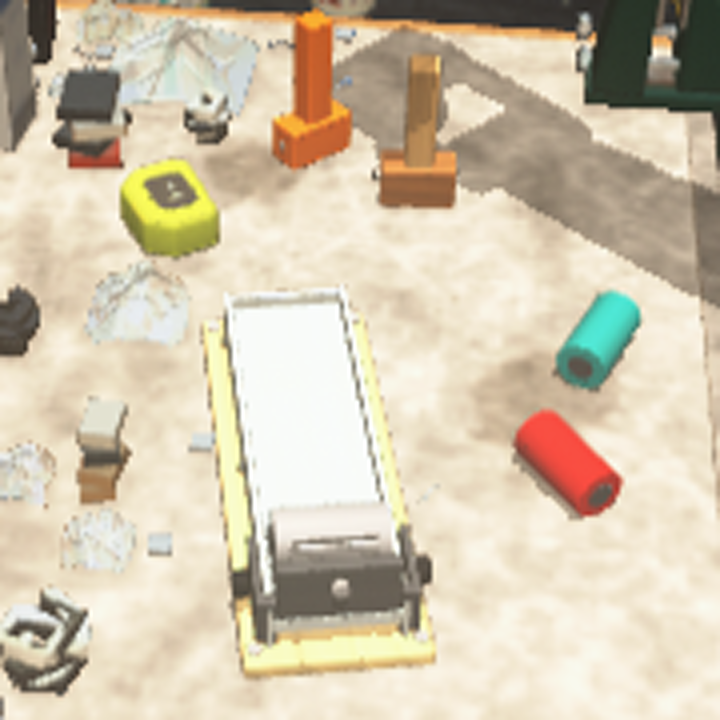

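The picture shows the roller lying square in the pocket (px (335,530)) and the paddle upright on the bench (px (420,150)), with nothing disturbed. I hand in.

```bash
python3 -c "
from station import ctrl
print(ctrl.finish_job())"
```

```text
the job is handed in; nothing more can be done
None
```

The roller is in the seat block's pocket, and the wooden paddle is standing upright on the bench where it started. I handed the job in at about 30 s; the hand-in gave no verdict.

- **Rolling and pressing:** I gripped the paddle by the handle and rolled the roller along the track and over the lip. The most I read while it climbed was about 3 N. I then pressed it against the buffer at about 8 N for roughly a second; the largest reading was about 8.6 N. Forces were read only at the end of each move, so brief peaks in between went unseen, and so did the roller's speed as it dropped off the lip.
- **Roller at the end:** its top was about 68 mm above the bench, which puts its axis at about 52 mm. It sat at about track x = +88 to 90 mm and looked square across the track.
- **Paddle at the end:** it was upright on its head, within 1 mm of where I first measured it, and the gripper was well clear.
- **Bystanders:** the bearing ring, tape measure and sprocket were within 6 mm of their first readings, which is about the measuring scatter.
- **Disagreements:** no check failed. The top and side cameras differed by 2–4 mm along the track, so I found the buffer by feel.

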